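# Pin a drill jig shut over a pine blank and hold it

## Robot

A 6-joint arm with a two-finger parallel gripper is mounted at the origin on the work surface. World frame = base frame: x ahead of the robot, y to its left, z up, the work surface at z = 0. Lengths are in m, angles in degrees, forces in N, time in s.
With the tool pointing down it reaches from about 0.275 to 0.725 m from the base axis. Payload 5.6 kg.
Tool frame: the origin (TCP) lies between the finger pads; the fingertips stand 22 mm ahead of it and the grasp point (between the pads) lies 3 mm ahead of it; z points along the fingers, y is the line along which they close (so a half turn about z gives the same grasp; the last joint's range is limited). The gripper opens to 85 mm and grips with 20 to 120 N. Pads are 22 mm wide; open, the fingers measure 114 mm over their backs; the gripper's body (76 mm by 85 mm) begins 54 mm behind the grasp point. The pads swing forward as they close: fully open they stand 13 mm farther back than shut.
Start: joints at [-52.449, 14.616, 6.199, 0, -81.583, -16.306], TCP at [0.199, -0.513, 0.253] pointing down, gripper open.
Joint ranges: [-168.99, 168.99], [-69.2, 112.95], [-62.41, 85.93], [-164.36, 98.24], [-168.68, -3.75], [-174.98, 174.98]. Speed limits (degrees/s): [147.25, 147.25, 180, 180, 180, 180].

## Interface

Orientations are given as [roll, pitch, yaw] about the fixed x, y, z axes, in that order (R = Rz(yaw) Ry(pitch) Rx(roll)).
In Python, from station import telemetry, eyes, ticket gives the robot as it stands. The module is installed in compiled form; this text tells all that it offers.
- The arm moves only by the tool move_arm, never from a script. Its argument "increments" is a list of rows, each a list of 7 numbers: the turn, a rotation vector about the tool's x, y, z in rad, then the shift along the tool's x, y, z in m, then the gripper command: -1 is fully open, 1 is shut, values between are in proportion. In form: [[ax, ay, az, dx, dy, dz, hand], ...]. A call has 1 to 12 rows; each row is the pose to reach, as a shift and turn from the pose commanded when the call began, along the tool's axes at that moment; what a row does not reach only later rows make up. A row lasts 1/10 s, in which the tool goes at most 50 mm and 8.59 degrees, less where a joint would pass 70% of its speed; a pose out of reach is approached as far as the arm can. A call with a gripper value outside its range is refused whole. The fingers move at their own pace and stop on an object; "grip_force" is the grip in N (left out, the last holds). Time passes only in rows, so rows that repeat a pose let the fingers close. It gives the time, the measured TCP pose, the force, the opening and the grip force at its end, in the units of the state.
- telemetry.sense(): the state, without advancing time (a new reading comes with each control period).
- eyes.grab_frame(name): name is "side" or "top" or "wrist"; returns a dict with "image" (420x560x3 uint8, red, green, blue), "mtx" (3x3 intrinsics, pixels), "k1" (the pictures are not rectified: a ray, as slopes to the right and down, at radius r is drawn at 1 + k1 r^2 times it, then the intrinsics apply), "origin" and "rotation" of the camera in the world; the wrist camera has in their place "tool_from_camera" (4x4, takes a point from camera to tool coordinates, whose origin is the TCP and whose axes are the flange's). Camera axes: x right, y down, z forward; pixel columns grow to the right and rows downward; lengths in m; the calibration is good to about 2 mm. A picture is of the moment at which its call begins: read the wrist's pose just before it. There is no depth.
- ticket.sign_off(): hands the job in; it is judged then, once.
The state is a dict: "time": time; "joint_pos": joint angles; "qvel": joint speeds; "joint_efforts": joint torques, N m; "ee_pos": TCP position; "tool_rot": TCP orientation; "force": force on the tool from outside, world axes, zero at the start; "torque": the same for the moment, N m; "gripper_width": finger opening in m; "grasp_force": force on a finger pad.
Only numpy, scipy, OpenCV 4.12 (cv2) and the standard library are available. Lean on these libraries where they do the work, as an engineer would, in place of code of your own. Each camera call takes 0.05 s, during which the arm holds its last target. There are 200 camera calls.

## Task

Get the drill jig ready for drilling: swing its blue hinged leaf down over the pine blank, then take the red-handled locking pin from its stand and push it down through the hole in the leaf into the hole in the base. Press on the pin until its collar has pushed the sprung leaf fully shut, and finish still holding the pin and pressing so that the jig stays shut, with the gripper touching only the pin; leave the blank in the jig and the other things on the bench where they are.

Things in the scene. Friction and masses are not known exactly. Their poses are not given: they have to be found in the camera images.
- jig: Wooden base of the drill jig, fixed to the bench. 120 mm wide (y), 45 mm high, running from 100 mm behind to 90 mm ahead of its origin along its x. Origin on the bench surface; z up; x points from the hinge (near the robot) to the pin hole. In its top is a nest with a sprung pad, in which the blank lies.
- leaf (a joint): Angle of the blue leaf, rad: 0 fully shut (level), growing as its far end swings up and back towards the robot, 1.5 at the stop. Stiff hinge (0.25 N m): it stays where it is left. Pushed down and let go it rests ajar at about 0.04 to 0.09 on the sprung blank, where the pin already passes both holes. Shutting it fully takes about 7 N at the pin hole; let go, it springs ajar again.
- leaf_hinge (a point): Middle of the hinge axis (along the jig's y), 46 mm above the bench, 90 mm behind the jig's origin. Attitude is the leaf's: x along the leaf away from the hinge, z out of its outer (top) face. Leaf: plate 100 mm wide, 12 mm thick, 0.2 kg, 4 to 180 mm from this axis, its underside in the axis plane; shut, its top is 58 mm above the bench. A rib under it, 75 mm out, bears on the blank.
- leaf_hole (a point): Centre of the 14 mm pin hole at the leaf's outer (top) face, 155 mm from the hinge, 25 mm from the leaf's free end; goes right through, 2 mm chamfer.
- jig_hole (a point): Centre of the mouth of the 14 mm pin hole in the base, 45 mm above the bench, 65 mm ahead of the jig's origin; vertical, 37 mm deep, 2 mm chamfer. Exactly under the leaf's hole when the leaf is shut.
- blank: Loose pine blank 90 x 60 x 27 mm, 75 g, lying in the nest on a sprung pad that can sink 10 mm (1 mm side play); origin at the centre of its underside, at first 23 mm above the bench. With the leaf shut it is pressed down about 8 mm.
- pin: Loose locking pin, about 0.12 kg, upright in the stand with its collar on the stand's top. From its origin (tip) upwards along its z: steel shank 12 mm diameter and 40 mm long with a 5 mm tapered tip, steel collar 30 mm diameter from 40 to 46 mm, red round handle 20 mm diameter from 46 to 86 mm. Seated with the leaf shut, its tip is 27 mm below the mouth of the base hole.
- pin_tip (a point): Tip of the pin's shank, on its axis; same point as the pin's origin.
- stand: Fixed dark wooden stand 75 x 75 x 45 mm with a 15 mm through hole in the middle holding the pin; origin at the centre of its underside.
- red_block: Bystander: loose red painted wood block 60 x 130 x 28 mm; origin at the centre of its underside. Leave alone.
- screwdriver: Bystander: loose red-handled screwdriver, 200 mm long, lying on the bench along its x, origin at mid-length. Leave alone.
- glue: Bystander: white glue jar with orange cap, 60 mm diameter, 120 mm high; origin at the centre of its underside. Leave alone.

How it is judged:
By the outcome, as a careful person would: the job done as asked, in the order asked, and still so for the second after the job is handed in, while the arm keeps its last pose, push and grip.
It also fails if it takes over 61 s, if anything falls off the work surface, if the arm or the gripper's body presses on something with over 40 N, if the wrist force passes 120 N, or if a joint passes its speed limit or range.

## Working session

There is one attempt and no reset: what is moved stays moved. The work goes in short steps, Python scripts to look and compute and a tool call to move; the robot and the scene stay as the last step left them, time stands still between calls to the robot, and variables do not carry over. Pictures are saved under pics/ and viewed, at most 10 in all, crops included, and the job is handed in when it is done.

Besides the shell and the picture viewer there is one more tool, called after "Emit:" by a JSON object that holds its "fn" and its "kwargs". move_arm: Moves the arm, as the interface text tells. Its arguments: {"type":"object","properties":{"increments":{"type":"array"},"grip_force":{"type":"number"}},"required":["increments"]}

```bash
mkdir -p pics; python3 - <<'E'
from station import telemetry, eyes
import cv2,pickle
s=telemetry.sense();print(s)
d={}
for n in("top","side"):
    f=eyes.grab_frame(n);d[n]=f
    cv2.imwrite(f"pics/{n}0.png",f["image"][:,:,::-1]);print(n,f["mtx"],f["k1"],f["origin"],f["rotation"])
pickle.dump(d,open("f0.pkl","wb"))
E
```

```text
{'time': 0.0, 'joint_pos': array([-5.24496575e+01,  1.46544459e+01,  6.13123172e+00, -2.85854193e-02,
       -8.15853796e+01, -1.63066201e+01]), 'qvel': array([ 0.01533891, -0.00443087,  0.05292347,  0.02119286, -0.04203137,
        0.0078975 ]), 'joint_efforts': array([ 1.87335776e-03, -3.86636353e+01,  2.37941676e+01,  5.36543280e+00,
       -6.30826529e-03, -7.61567389e-05]), 'ee_pos': array([ 0.19918   , -0.51216902,  0.25238307]), 'tool_rot': array([ 1.79887836e+02, -3.35845546e-03, -1.58760484e+02]), 'force': array([ 0.59778501, -0.29028095,  0.10479143]), 'torque': array([ 0.02630156, -0.01807364,  0.04781822]), 'grasp_force': 0.0, 'gripper_width': 0.08491707760412176}
top [[445.89156156   0.         283.96055544]
 [  0.         445.89156156 212.16012095]
 [  0.           0.           1.        ]] -0.11051606500821846 [ 0.54118652 -0.02322393  1.13236054] [-1.75984690e+02 -3.32942619e-02 -8.83413519e+01]
side [[422.76535853   0.         279.73314374]
 [  0.         422.76535853 211.20427793]
 [  0.           0.           1.        ]] -0.07390661495275049 [0.4187899  0.73258509 0.93600949] [-1.39431150e+02  7.19272403e-02 -1.64705361e+02]
```

View pics/top0.png

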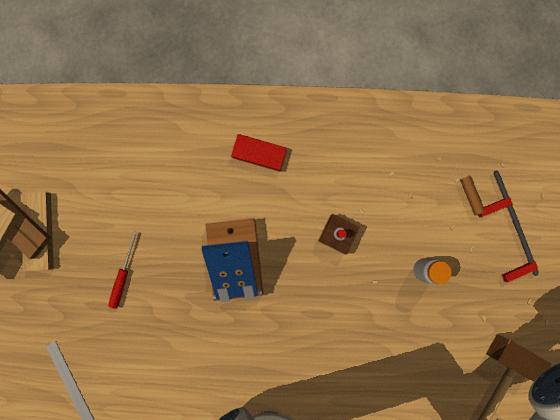

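View pics/side0.png

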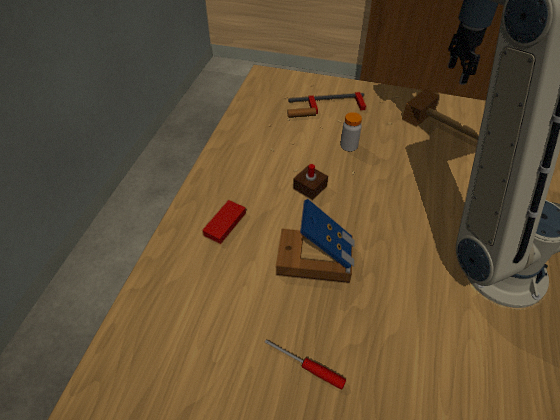

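Top view: base hole near (230,231), leaf about half open, pin head near (342,233), glue (438,270). Side view: base hole (289,247), pin (311,168), free leaf end about (303,202)–(325,232).

```bash
cat > h.py <<'E'
import numpy as np,cv2,pickle
from scipy.spatial.transform import Rotation as R
def cam(f,T=None):
    if T is None: return np.array(f["origin"]),R.from_euler('xyz',f["rotation"],degrees=True).as_matrix()
    M=T@f["tool_from_camera"]; return M[:3,3],M[:3,:3]
def dist(f): return np.array([f["k1"],0,0,0,0.])
def ray(f,px,T=None):
    o,Q=cam(f,T); u=cv2.undistortPoints(np.array([[px]],float),f["mtx"],dist(f))[0,0]
    d=Q@np.array([u[0],u[1],1]); return o,d/np.linalg.norm(d)
def plane(f,px,z,T=None):
    o,d=ray(f,px,T); return o+d*(z-o[2])/d[2]
def tri(f1,p1,f2,p2):
    o1,d1=ray(f1,p1);o2,d2=ray(f2,p2)
    t=np.linalg.lstsq(np.c_[d1,-d2],o2-o1,rcond=None)[0]
    a,b=o1+t[0]*d1,o2+t[1]*d2; return (a+b)/2,np.linalg.norm(a-b)
def proj(f,P,T=None):
    o,Q=cam(f,T); c=Q.T@(np.asarray(P)-o)
    return cv2.projectPoints(c.reshape(1,1,3),np.zeros(3),np.zeros(3),f["mtx"],dist(f))[0].ravel()
def toolT(s):
    T=np.eye(4);T[:3,3]=s["ee_pos"];T[:3,:3]=R.from_euler('xyz',s["tool_rot"],degrees=True).as_matrix();return T
E
cat > m.py <<'E'
from h import *
d=pickle.load(open("f0.pkl","rb"))
for n in d:
    im=d[n]["image"]; hsv=cv2.cvtColor(im,cv2.COLOR_RGB2HSV)
    b=cv2.inRange(hsv,(100,120,40),(125,255,255))
    r=cv2.inRange(hsv,(0,170,90),(6,255,255))|cv2.inRange(hsv,(174,170,90),(180,255,255))
    for nm,m in(("blue",b),("red",r)):
        for c in cv2.findContours(m,0,2)[0]:
            if cv2.contourArea(c)>20: print(n,nm,cv2.contourArea(c),c.reshape(-1,2).mean(0).round(1),cv2.boundingRect(c), cv2.approxPolyDP(c,3,True).reshape(-1,2).tolist() if nm=="blue" else "")
t,s=d["top"]["image"],d["side"]["image"]
print("hole top",plane(d["top"],(230,231),.045),"side",plane(d["side"],(289,247),.045))
a=cv2.resize(t[205:310,190:370],None,fx=4.4,fy=4.4,interpolation=2);cv2.imwrite("pics/tc.png",a[:,:,::-1])
a=cv2.resize(s[155:285,265:365],None,fx=4.6,fy=4.6,interpolation=2);cv2.imwrite("pics/sc.png",a[:,:,::-1])
E
python3 m.py
```

```text
top blue 1967.5 [229.  277.1] (202, 242, 55, 57) [[247, 242], [202, 246], [216, 298], [216, 289], [225, 281], [230, 284], [229, 297], [243, 295], [236, 284], [239, 280], [251, 284], [256, 294]]
top red 262.5 [117.1 287.1] (109, 269, 17, 39) 
top red 228.5 [520.8 271.5] (505, 262, 33, 20) 
top red 44.5 [341.7 233.5] (337, 230, 10, 8) 
top red 203.5 [496.4 206.1] (481, 197, 32, 20) 
top red 1133.5 [258.2 151.5] (231, 134, 56, 36) 
side blue 1498.0 [330.2 237.6] (301, 199, 51, 69) [[305, 200], [301, 232], [344, 266], [350, 266], [340, 256], [342, 248], [350, 255], [350, 244], [339, 239], [336, 232], [344, 230], [351, 236]]
side red 387.5 [323. 373.] (302, 359, 44, 30) 
side red 697.5 [223.8 219. ] (203, 200, 42, 39) 
side red 45.5 [313.4 103.2] (309, 96, 9, 14) 
side red 54.5 [360.1  99.4] (355, 92, 11, 15) 
hole top [0.56758712 0.1087169  0.045     ] side [0.5657805  0.10839412 0.045     ]
```

View pics/tc.png

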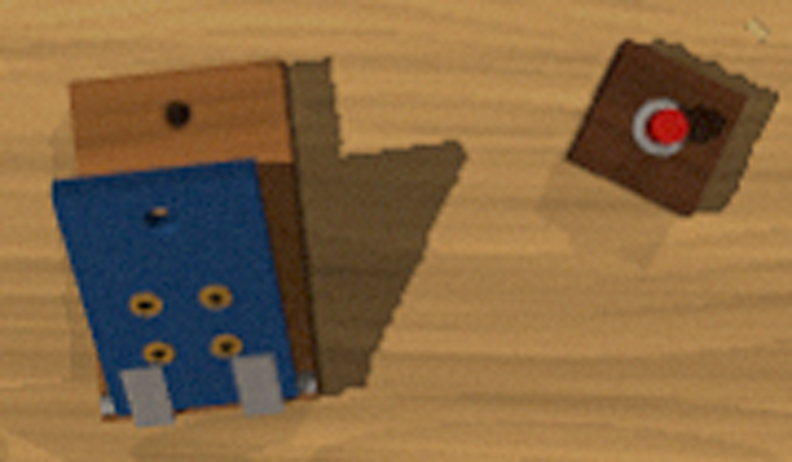

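View pics/sc.png

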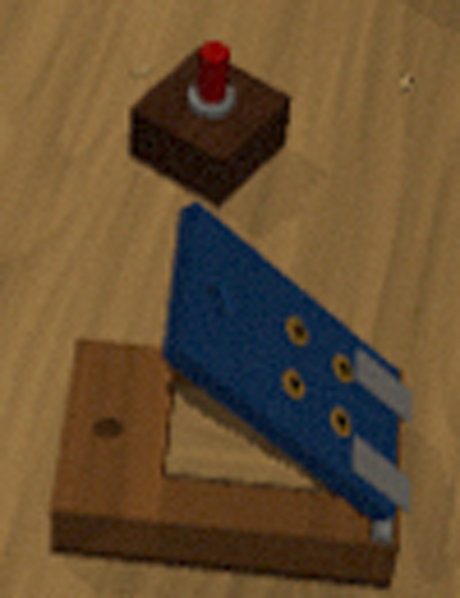

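Top crop: base hole (177,113), leaf hole (158,216), collar centre (658,127), handle top (669,125). Side crop: base hole (107,427), leaf hole faint (215,293), collar (212,97), handle top (214,47). The leaf stands around 40–45°.

```bash
cat > m2.py <<'E'
from h import *
d=pickle.load(open("f0.pkl","rb"));t,s=d["top"],d["side"]
tc=lambda u,v:(190+(u+.5)/4.4-.5,205+(v+.5)/4.4-.5); sc=lambda u,v:(265+(u+.5)/4.6-.5,155+(v+.5)/4.6-.5)
def show(n,*a): print(n,*[np.round(x,4) for x in a])
show("base hole",plane(t,tc(177,113),.045),plane(s,sc(107,427),.045),*tri(t,tc(177,113),s,sc(107,427)))
show("leaf hole",*tri(t,tc(158,216),s,sc(215,293)))
for a,b in(((145,305),(297,331)),((215,297),(294,383)),((158,353),(344,368)),((227,346),(341,421))): pass
show("collar",plane(t,tc(658,127),.051),plane(s,sc(212,97),.051))
show("handle top",plane(t,tc(669,125),.091),plane(s,sc(214,47),.091))
c=[plane(t,tc(*p),.045)[:2] for p in((70,84),(283,62))]
show("far edge",c,np.linalg.norm(c[1]-c[0]),np.degrees(np.arctan2(*(c[0]-c[1])[[1,0]]))-90)
c=[plane(s,sc(*p),.045)[:2] for p in((80,342),(53,515),(393,553))]
show("side corners",c,np.linalg.norm(c[1]-c[0]),np.linalg.norm(c[1]-c[2]),np.degrees(np.arctan2(*(c[1]-c[0])[[1,0]]))-90,np.degrees(np.arctan2(*(c[1]-c[2])[[1,0]])))
show("glue",plane(t,(440,272),.12))
c=[plane(t,tc(*p),.045)[:2] for p in((628,40),(747,98),(690,215),(570,158))]; show("stand",c,np.mean(c,0))
E
python3 m2.py
```

```text
base hole [0.5693 0.1092 0.045 ] [0.5683 0.1105 0.045 ] [0.5689 0.1093 0.0432] 0.0008
leaf hole [0.5153 0.1015 0.1695] 0.0001
collar [ 0.5691 -0.1571  0.051 ] [ 0.5676 -0.1562  0.051 ]
handle top [ 0.5693 -0.158   0.091 ] [ 0.5694 -0.1602  0.091 ]
far edge [[0.5836 0.1695]
 [0.5994 0.0512]] 0.1193 7.581
side corners [[0.5987 0.0558]
 [0.5818 0.175 ]
 [0.3994 0.1507]] 0.1204 0.184 8.102 7.5946
glue [ 0.4852 -0.3832  0.12  ]
stand [[ 0.6171 -0.1401]
 [ 0.5867 -0.2072]
 [ 0.521  -0.1767]
 [ 0.5507 -0.1094]] [ 0.5689 -0.1584]
```

```bash
cat > go.py <<'E'
from h import *
from station import telemetry
# usage: go(x,y,z,yaw) -> increment from current measured pose (tool down)
def go(p,yaw):
    T=toolT(telemetry.sense()); Q=R.from_euler('xyz',[180,0,yaw],degrees=True).as_matrix()
    print(np.round(R.from_matrix(T[:3,:3].T@Q).as_rotvec(),4),np.round(T[:3,:3].T@(np.array(p)-T[:3,3]),4))
HN=np.array([.4154,.0887]);JX=np.array([.991,.134])
def jp(xj,z): return [*(HN+xj*JX),z]
E
python3 -c "
from go import *
go(jp(.065,.25),-172.3)
"
```

```text
[ 0.0016 -0.0003  0.2364] [-0.4824  0.4666  0.0032]
```

Emit:
{"fn": "move_arm", "kwargs": {"increments": [[0, 0, 0.236, -0.482, 0.467, 0.003, 1], [0, 0, 0.236, -0.482, 0.467, 0.003, 1], [0, 0, 0.236, -0.482, 0.467, 0.003, 1], [0, 0, 0.236, -0.482, 0.467, 0.003, 1], [0, 0, 0.236, -0.482, 0.467, 0.003, 1], [0, 0, 0.236, -0.482, 0.467, 0.003, 1], [0, 0, 0.236, -0.482, 0.467, 0.003, 1], [0, 0, 0.236, -0.482, 0.467, 0.003, 1], [0, 0, 0.236, -0.482, 0.467, 0.003, 1], [0, 0, 0.236, -0.482, 0.467, 0.003, 1], [0, 0, 0.236, -0.482, 0.467, 0.003, 1], [0, 0, 0.236, -0.482, 0.467, 0.003, 1]]}}

```text
time: 1.3
ee_pos: [0.4482, 0.0313, 0.2506]
tool_rot: [180.0, -0.0, -172.2]
force: [0.8, -1.3, -0.6]
gripper_width: 0.0001
grasp_force: 0.0
```

```bash
python3 -c "
from go import *
go(jp(.065,.25),-172.3)
"
```

```text
[ 0.0001 -0.      0.001 ] [-0.0402  0.0612  0.0006]
```

Emit:
{"fn": "move_arm", "kwargs": {"increments": [[0, 0, 0, -0.037, 0.058, 0, 1], [0, 0, 0, -0.037, 0.058, 0, 1], [0, 0, 0, -0.037, 0.058, 0, 1], [0, 0, 0, -0.037, 0.058, 0, 1]]}}

```text
time: 1.7
ee_pos: [0.4766, 0.0913, 0.2502]
tool_rot: [-180.0, -0.1, -172.3]
force: [0.5, -1.4, 1.1]
gripper_width: 0.0003
grasp_force: 0.0
```

```bash
python3 -c "
from go import *
go(jp(.065,.25),-172.3)
for r in (.130,):
  for th in (.85,.7,.55,.4,.28,.16,.1,.05,.03,.0):
    c,s=np.cos(th),np.sin(th); x=r*c-.012*s; z=.046+r*s+.012*c
    print(th,np.round([x,z+.022, -(x-.065), .25-(z+.022)],4))
"
```

```text
[-0.0005 -0.0012  0.0009] [-0.004   0.0056  0.0002]
0.85 [ 0.0768  0.1736 -0.0118  0.0764]
0.7 [ 0.0917  0.1609 -0.0267  0.0891]
0.55 [ 0.1046  0.1462 -0.0396  0.1038]
0.4 [ 0.1151  0.1297 -0.0501  0.1203]
0.28 [ 0.1216  0.1155 -0.0566  0.1345]
0.16 [ 0.1264  0.1006 -0.0614  0.1494]
0.1 [ 0.1282  0.0929 -0.0632  0.1571]
0.05 [ 0.1292  0.0865 -0.0642  0.1635]
0.03 [ 0.1296  0.0839 -0.0646  0.1661]
0.0 [ 0.13   0.08  -0.065  0.17 ]
```

Emit:
{"fn": "move_arm", "kwargs": {"increments": [[0, 0, 0, 0.005, 0, 0.03, 1], [0, 0, 0, 0, 0, 0.06, 1], [0, 0, 0, -0.01, 0, 0.075, 1], [0, 0, 0, -0.019, 0, 0.082, 1], [0, 0, 0, -0.027, 0, 0.089, 1], [0, 0, 0, -0.034, 0, 0.096, 1], [0, 0, 0, -0.04, 0, 0.104, 1], [0, 0, 0, -0.045, 0, 0.112, 1], [0, 0, 0, -0.05, 0, 0.12, 1], [0, 0, 0, -0.053, 0, 0.127, 1], [0, 0, 0, -0.057, 0, 0.134, 1], [0, 0, 0, -0.059, 0, 0.142, 1]]}}

```text
time: 2.9
ee_pos: [0.5359, 0.0998, 0.1081]
tool_rot: [180.0, 0.0, -172.3]
force: [-0.2, -0.5, 1.4]
gripper_width: 0.0004
grasp_force: 0.4
```

Emit:
{"fn": "move_arm", "kwargs": {"increments": [[0, 0, 0, -0.002, 0, 0.007, 1], [0, 0, 0, -0.004, 0, 0.013, 1], [0, 0, 0, -0.005, 0, 0.017, 1], [0, 0, 0, -0.005, 0, 0.02, 1], [0, 0, 0, -0.005, 0, 0.022, 1], [0, 0, 0, -0.005, 0, 0.022, 1]]}}

```text
time: 3.5
ee_pos: [0.5406, 0.1003, 0.0868]
tool_rot: [180.0, 0.0, -172.3]
force: [0.5, 1.1, 0.5]
gripper_width: 0.0001
grasp_force: 0.2
```

```bash
python3 - <<'E'
from station import eyes
import cv2
f=eyes.grab_frame("side")["image"];cv2.imwrite("pics/s1.png",cv2.resize(f[120:300,220:420],None,fx=3,fy=3)[:,:,::-1])
E
```

```text
(no output)
```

View pics/s1.png

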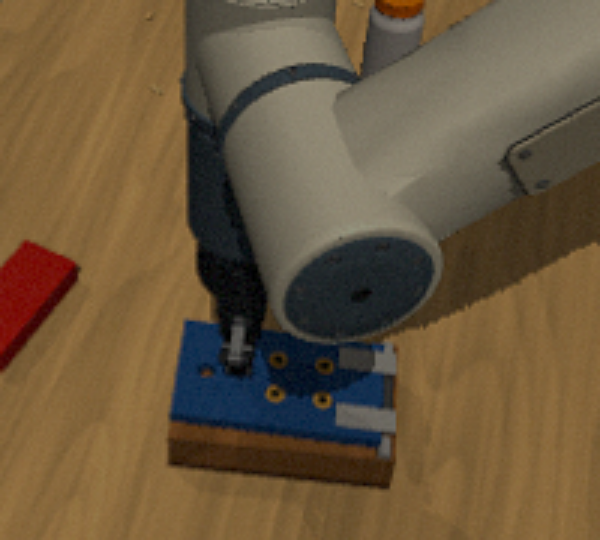

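The leaf is down with the fingers on it, its hole visible at crop (207,372). I'll press a little more, then lift.

Emit:
{"fn": "move_arm", "kwargs": {"increments": [[0, 0, 0, 0, 0, 0.003, 1], [0, 0, 0, 0, 0, 0.005, 1], [0, 0, 0, 0, 0, 0.006, 1], [0, 0, 0, 0, 0, 0.006, 1]]}}

```text
time: 3.95
ee_pos: [0.5411, 0.1004, 0.0812]
tool_rot: [180.0, 0.1, -172.3]
force: [0.9, 0.6, 3.3]
gripper_width: 0.0003
grasp_force: 2.1
```

Emit:
{"fn": "move_arm", "kwargs": {"increments": [[0, 0, 0, 0, 0, -0.02, 1], [0, 0, 0, 0, 0, -0.06, -1], [0, 0, 0, 0, 0, -0.11, -1], [0, 0, 0, 0.02, 0, -0.15, -1], [0, 0, 0, 0.02, 0, -0.15, -1], [0, 0, 0, 0.02, 0, -0.15, -1], [0, 0, 0, 0.02, 0, -0.15, -1]]}}

```text
time: 4.65
ee_pos: [0.5199, 0.0974, 0.2291]
tool_rot: [-180.0, -0.2, -172.3]
force: [-0.2, -0.7, -0.6]
gripper_width: 0.0845
grasp_force: 0.0
```

```bash
python3 - <<'E'
from h import *
from station import eyes,telemetry
s=telemetry.sense();f=eyes.grab_frame("wrist");f2=eyes.grab_frame("side");f3=eyes.grab_frame("top")
pickle.dump((s,f,f2,f3),open("w1.pkl","wb"))
cv2.imwrite("pics/w1.png",f["image"][:,:,::-1]); print(s["ee_pos"],f["tool_from_camera"].round(3))
print(proj(f,[.569,.1093,.06],toolT(s)))
E
```

```text
[0.51986336 0.09737056 0.22910013] [[-0.001 -0.959 -0.284  0.072]
 [ 1.    -0.001  0.    -0.   ]
 [-0.    -0.284  0.959 -0.122]
 [ 0.     0.     0.     1.   ]]
[291.44826636 244.83340438]
```

View pics/w1.png

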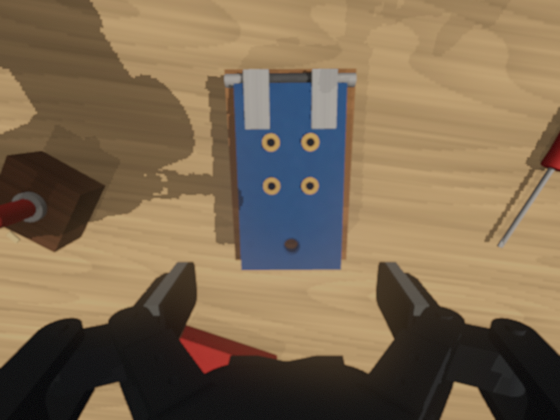

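Hole at (291,244), predicted (291.4,244.8): the leaf is down and my jig pose holds. Now a close look at the pin.

```bash
python3 -c "
from go import *
go((.519,-.163,.229),-172.3)
"
```

```text
[-0.0008 -0.0029  0.0003] [ 0.0361 -0.2578  0.0004]
```

Emit:
{"fn": "move_arm", "kwargs": {"increments": [[0, 0, 0, 0.006, -0.045, 0, -1], [0, 0, 0, 0.012, -0.09, 0, -1], [0, 0, 0, 0.02, -0.14, 0, -1], [0, 0, 0, 0.026, -0.19, 0, -1], [0, 0, 0, 0.032, -0.23, 0, -1], [0, 0, 0, 0.036, -0.258, 0, -1], [0, 0, 0, 0.036, -0.258, 0, -1], [0, 0, 0, 0.036, -0.258, 0, -1], [0, 0, 0, 0.036, -0.258, 0, -1]]}}

```text
time: 5.7
ee_pos: [0.5195, -0.1624, 0.2301]
tool_rot: [180.0, -0.1, -172.2]
force: [0.7, 0.0, 0.7]
gripper_width: 0.0854
grasp_force: 0.0
```

```bash
python3 - <<'E'
from h import *
from station import eyes,telemetry
s=telemetry.sense();f=eyes.grab_frame("wrist")
pickle.dump((s,f),open("w2.pkl","wb"))
cv2.imwrite("pics/w2.png",f["image"][:,:,::-1]); print(s["ee_pos"])
for z in(.051,.091):print(proj(f,[.569,-.158,z],toolT(s)))
E
```

```text
[ 0.51954415 -0.16236173  0.23006022]
[283.94806986 240.201208  ]
[283.69243055 256.55581726]
```

View pics/w2.png

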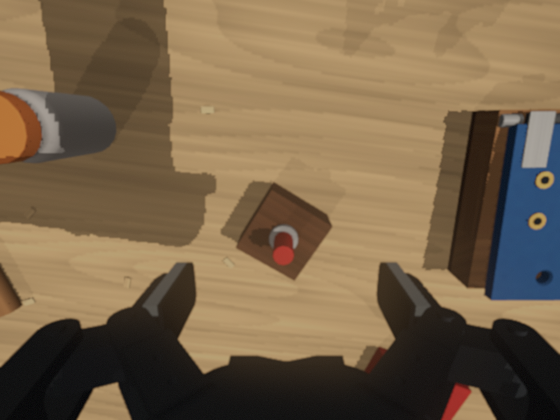

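Handle top at (284,257), collar (284,238), matching the predictions within 2 px; pin is at (0.569, −0.158).

```bash
python3 -c "
from go import *
go((.569,-.158,.14),-172.3);go((.569,-.158,.077),-172.3)
"
```

```text
[ 0.0003 -0.0006  0.0015] [-0.0496 -0.0026  0.0903]
[ 0.0003 -0.0006  0.0015] [-0.0496 -0.0026  0.1533]
```

Emit:
{"fn": "move_arm", "kwargs": {"increments": [[0, 0, 0, -0.025, -0.001, 0.03, -1], [0, 0, 0, -0.05, -0.003, 0.06, -1], [0, 0, 0, -0.05, -0.003, 0.09, -1], [0, 0, 0, -0.05, -0.003, 0.11, -1], [0, 0, 0, -0.05, -0.003, 0.13, -1], [0, 0, 0, -0.05, -0.003, 0.145, -1], [0, 0, 0, -0.05, -0.003, 0.153, -1], [0, 0, 0, -0.05, -0.003, 0.153, -1]]}}

```text
time: 6.55
ee_pos: [0.569, -0.1584, 0.0767]
tool_rot: [180.0, -0.1, -172.2]
force: [-0.0, 0.3, 0.2]
gripper_width: 0.0852
grasp_force: 0.0
```

Emit:
{"fn": "move_arm", "kwargs": {"increments": [[0, 0, 0, 0, 0, 0, 0.2], [0, 0, 0, 0, 0, 0, 0.4], [0, 0, 0, 0, 0, 0, 0.5], [0, 0, 0, 0, 0, 0, 0.6], [0, 0, 0, 0, 0, 0, 1], [0, 0, 0, 0, 0, 0, 1], [0, 0, 0, 0, 0, 0, 1], [0, 0, 0, 0, 0, 0, 1]], "grip_force": 60}}

```text
time: 7.35
ee_pos: [0.5698, -0.1593, 0.0782]
tool_rot: [-180.0, 0.0, -172.3]
force: [-1.1, 0.8, 4.0]
gripper_width: 0.0186
grasp_force: 58.5
```

Emit:
{"fn": "move_arm", "kwargs": {"increments": [[0, 0, 0, 0, 0, -0.02, 1], [0, 0, 0, 0, 0, -0.05, 1], [0, 0, 0, 0, 0, -0.08, 1], [0, 0, 0, 0, 0, -0.11, 1], [0, 0, 0, 0, 0, -0.11, 1], [0, 0, 0, 0, 0, -0.11, 1], [0, 0, 0, 0, 0, -0.11, 1]]}}

```text
time: 8.05
ee_pos: [0.5686, -0.159, 0.1859]
tool_rot: [179.9, -0.2, -172.3]
force: [-0.4, -0.7, -1.4]
gripper_width: 0.0186
grasp_force: 59.0
```

```bash
python3 - <<'E'
from go import *
go((.569,.1093,.19),-172.3)
from station import eyes
s=telemetry.sense();print(s["ee_pos"],s["force"],s["gripper_width"]);f=eyes.grab_frame("wrist");g=eyes.grab_frame("side")
a=np.vstack([f["image"],g["image"]]);pickle.dump((s,f,g),open("w3.pkl","wb"))
T=toolT(s)
for k in(.0725,.0325,-.0135): print(k,proj(f,(T@[0,0,k,1])[:3],T),proj(g,(T@[0,0,k,1])[:3]))
w=cv2.resize(f["image"][150:420,160:400],None,fx=1.6,fy=1.6)
u,v=proj(g,s["ee_pos"]).astype(int);c=cv2.resize(g["image"][v-50:v+50,u-50:u+50],(432,432),interpolation=2)
cv2.imwrite("pics/w3.png",np.hstack([w[:432],c])[:,:,::-1]);print(u,v)
E
```

```text
[ 0.0012 -0.0029  0.0001] [-0.0363  0.2658 -0.0039]
[ 0.56861684 -0.15895097  0.18590836] [-0.39533485 -0.72685786 -1.42771465] 0.01864446546231352
0.0725 [286.36854496 231.18867897] [311.7938798  159.46752935]
0.0325 [286.46119659 256.85237825] [312.54497938 148.8405874 ]
-0.0135 [286.63879302 306.02210147] [313.45257721 135.94771355]
313 139
```

View pics/w3.png

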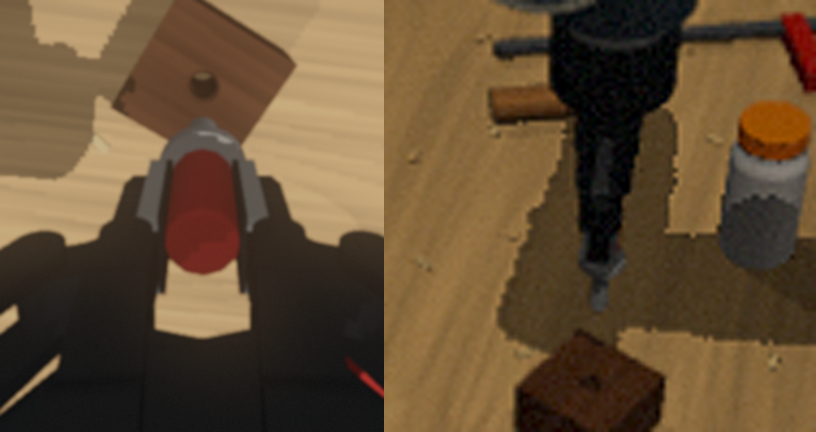

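Pin held upright; tip about (288,224) in the wrist image, stand and its hole undisturbed. Moving over the leaf hole and checking tip against hole there.

Emit:
{"fn": "move_arm", "kwargs": {"increments": [[0, 0, 0, -0.006, 0.045, -0.004, 1], [0, 0, 0, -0.012, 0.09, -0.004, 1], [0, 0, 0, -0.02, 0.14, -0.004, 1], [0, 0, 0, -0.026, 0.19, -0.004, 1], [0, 0, 0, -0.032, 0.23, -0.004, 1], [0, 0, 0, -0.036, 0.255, -0.004, 1], [0, 0, 0, -0.036, 0.266, 0.01, 1], [0, 0, 0, -0.036, 0.266, 0.02, 1], [0, 0, 0, -0.036, 0.266, 0.026, 1], [0, 0, 0, -0.036, 0.266, 0.026, 1], [0, 0, 0, -0.036, 0.266, 0.026, 1]]}}

```text
time: 9.25
ee_pos: [0.5696, 0.1083, 0.1618]
tool_rot: [-180.0, 0.0, -172.3]
force: [-0.1, 0.3, -1.0]
gripper_width: 0.0181
grasp_force: 59.1
```

```bash
python3 - <<'E'
from go import *
go((.569,.1093,.155),-172.3)
from station import eyes
s=telemetry.sense();print(s["ee_pos"],s["force"]);f=eyes.grab_frame("wrist");g=eyes.grab_frame("side")
pickle.dump((s,f,g),open("w4.pkl","wb"))
T=toolT(s)
for k in(.0725,.0325,-.0135): print(k,proj(f,(T@[0,0,k,1])[:3],T),proj(g,(T@[0,0,k,1])[:3]))
print("hole",proj(f,[.568,.1091,.067],T),proj(g,[.568,.1091,.067]))
w=cv2.resize(f["image"][170:310,230:350],None,fx=4,fy=4,interpolation=2)
cv2.imwrite("pics/w4.png",w[:,:,::-1])
E
```

```text
[-0.0004  0.     -0.0006] [0.0005 0.0011 0.0068]
[0.56964335 0.10829215 0.16177878] [-0.11130693  0.33900096 -0.95351159]
0.0725 [286.37146841 231.18513713] [287.79457447 236.29921495]
0.0325 [286.46460342 256.84814165] [288.01276546 226.37616947]
-0.0135 [286.64312751 306.01673939] [288.27930597 214.21065597]
hole [287.76921946 218.67918288] [288.22161623 241.97698941]
```

View pics/w4.png

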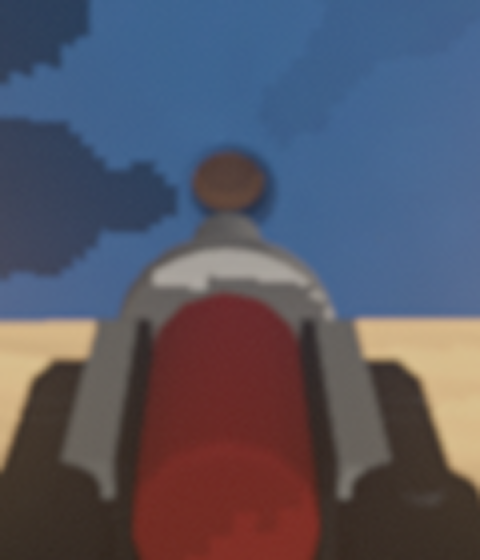

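Wrist crop: hole ellipse centre ~(233,185) i.e. image (288.3,216.3), predicted (287.8,218.7); the shank's front edge is near (287.3,222). Computing the offset between tip and hole.

```bash
python3 - <<'E'
from h import *
s,f,g=pickle.load(open("w4.pkl","rb"));T=toolT(s);print(f["mtx"][0,0])
P=lambda x,y,k:proj(f,(T@[x,y,k,1])[:3],T).round(1)
for r,k in((6,.0675),(4,.0725),(15,.0325),(10,-.0135)): print(r,k,"front",P(r/1e3,0,k),"L",P(0,-r/1e3,k),"R",P(0,r/1e3,k),"back",P(-r/1e3,0,k))
H=np.array([.568,.1091,.067]);e=np.array([.991,.134,0])
for r in(7,9):print("hole far/near",proj(f,H-e*r/1e3,T).round(1),proj(f,H+e*r/1e3,T).round(1))
# edges in the image column through the axis
im=f["image"].astype(int)
for v in range(196,262,2): print(v,im[v,287].tolist(),end=" ")
E
```

```text
308.13797133323493
6 0.0675 front [286.4 225.2] L [277.2 233.9] R [295.5 233.9] back [286.4 242.4]
4 0.0725 front [286.4 225.6] L [280.4 231.2] R [292.3 231.2] back [286.4 236.8]
15 0.0325 front [286.5 231. ] L [259.  256.9] R [313.9 256.8] back [286.5 281.4]
10 -0.0135 front [286.6 283.9] L [261.8 306. ] R [311.5 306. ] back [286.6 327.2]
hole far/near [287.8 209.6] [287.8 227.6]
hole far/near [287.8 207. ] [287.8 230.1]
196 [63, 101, 144] 198 [63, 101, 145] 200 [65, 101, 145] 202 [65, 101, 145] 204 [63, 99, 143] 206 [56, 84, 122] 208 [75, 69, 80] 210 [81, 62, 56] 212 [83, 64, 58] 214 [85, 65, 58] 216 [85, 65, 58] 218 [93, 69, 60] 220 [97, 72, 61] 222 [81, 70, 69] 224 [91, 89, 89] 226 [95, 93, 92] 228 [95, 92, 92] 230 [95, 92, 91] 232 [141, 136, 132] 234 [166, 161, 156] 236 [167, 162, 156] 238 [162, 157, 151] 240 [110, 106, 103] 242 [100, 87, 86] 244 [105, 49, 50] 246 [106, 41, 44] 248 [106, 43, 45] 250 [106, 43, 44] 252 [106, 43, 45] 254 [106, 42, 43] 256 [106, 43, 43] 258 [107, 43, 44] 260 [106, 42, 41]
```

Emit:
{"fn": "move_arm", "kwargs": {"increments": [[0, 0, 0, 0.0005, 0.0008, 0.008, 1], [0, 0, 0, 0.0005, 0.0008, 0.014, 1], [0, 0, 0, 0.0005, 0.0008, 0.019, 1], [0, 0, 0, 0.0005, 0.0008, 0.024, 1], [0, 0, 0, 0.0005, 0.0008, 0.028, 1], [0, 0, 0, 0.0005, 0.0008, 0.03, 1], [0, 0, 0, 0.0005, 0.0008, 0.03, 1]]}}

```text
time: 10.05
ee_pos: [0.5686, 0.1096, 0.1312]
tool_rot: [-180.0, -0.1, -172.3]
force: [-0.3, -1.7, -2.9]
gripper_width: 0.0183
grasp_force: 59.1
```

Emit:
{"fn": "move_arm", "kwargs": {"increments": [[0, 0, 0, 0, 0, 0.004, 1], [0, 0, 0, 0, 0, 0.008, 1], [0, 0, 0, 0, 0, 0.012, 1], [0, 0, 0, 0, 0, 0.015, 1], [0, 0, 0, 0, 0, 0.018, 1], [0, 0, 0, 0, 0, 0.02, 1], [0, 0, 0, 0, 0, 0.02, 1]]}}

```text
time: 10.75
ee_pos: [0.5688, 0.1097, 0.1113]
tool_rot: [-180.0, -0.0, -172.3]
force: [-0.3, -3.8, -2.4]
gripper_width: 0.0185
grasp_force: 59.1
```

Emit:
{"fn": "move_arm", "kwargs": {"increments": [[0, 0, 0, 0, -0.0006, 0.003, 1], [0, 0, 0, 0, -0.0006, 0.006, 1], [0, 0, 0, 0, -0.0006, 0.009, 1], [0, 0, 0, 0, -0.0006, 0.012, 1], [0, 0, 0, 0, -0.0006, 0.014, 1], [0, 0, 0, 0, -0.0006, 0.014, 1]], "grip_force": 80}}

```text
time: 11.35
ee_pos: [0.5692, 0.1096, 0.0975]
tool_rot: [180.0, 0.0, -172.3]
force: [0.1, -3.3, -1.9]
gripper_width: 0.0184
grasp_force: 78.2
```

Emit:
{"fn": "move_arm", "kwargs": {"increments": [[0, 0, 0, 0, -0.0006, 0.002, 1], [0, 0, 0, 0, -0.0006, 0.004, 1], [0, 0, 0, 0, -0.0006, 0.006, 1], [0, 0, 0, 0, -0.0006, 0.007, 1], [0, 0, 0, 0, -0.0006, 0.007, 1]]}}

```text
time: 11.85
ee_pos: [0.5698, 0.1094, 0.0912]
tool_rot: [180.0, 0.1, -172.3]
force: [1.2, 0.2, 4.7]
gripper_width: 0.0182
grasp_force: 78.9
```

Emit:
{"fn": "move_arm", "kwargs": {"increments": [[0, 0, 0, 0, 0, 0.001, 1], [0, 0, 0, 0, 0, 0.002, 1], [0, 0, 0, 0, 0, 0.002, 1], [0, 0, 0, 0, 0, 0.002, 1]]}}

```text
time: 12.25
ee_pos: [0.5698, 0.1094, 0.091]
tool_rot: [180.0, 0.2, -172.2]
force: [-5.7, 2.4, 16.0]
gripper_width: 0.0184
grasp_force: 80.0
```

The TCP stopped at z = 0.091, as expected for seated, with the force climbing. One last small push, then a check.

Emit:
{"fn": "move_arm", "kwargs": {"increments": [[0, 0, 0, -0.0005, 0, 0.001, 1], [0, 0, 0, -0.0005, 0, 0.001, 1], [0, 0, 0, -0.0005, 0, 0.001, 1], [0, 0, 0, -0.0005, 0, 0.001, 1]]}}

```text
time: 12.65
ee_pos: [0.57, 0.1094, 0.091]
tool_rot: [180.0, 0.2, -172.2]
force: [-9.0, 2.1, 21.3]
gripper_width: 0.0184
grasp_force: 80.9
```

```bash
python3 - <<'E'
from h import *
from station import eyes,telemetry
s=telemetry.sense();print(s["ee_pos"],s["tool_rot"],s["force"],s["gripper_width"]);f=eyes.grab_frame("wrist");g=eyes.grab_frame("side")
a=cv2.resize(f["image"][140:420,160:400],(480,560));b=cv2.resize(g["image"][180:300,262:330],(317,560),interpolation=2)
cv2.imwrite("pics/w5.png",np.hstack([a,b])[:,:,::-1]);print(telemetry.sense()["force"])
E
```

```text
[0.56995241 0.10939576 0.09096856] [ 1.79968691e+02  1.75267454e-01 -1.72219162e+02] [-9.00527134  2.06555618 21.27637082] 0.018355801379238153
[-7.96305903  1.55414943 21.77175853]
```

View pics/w5.png

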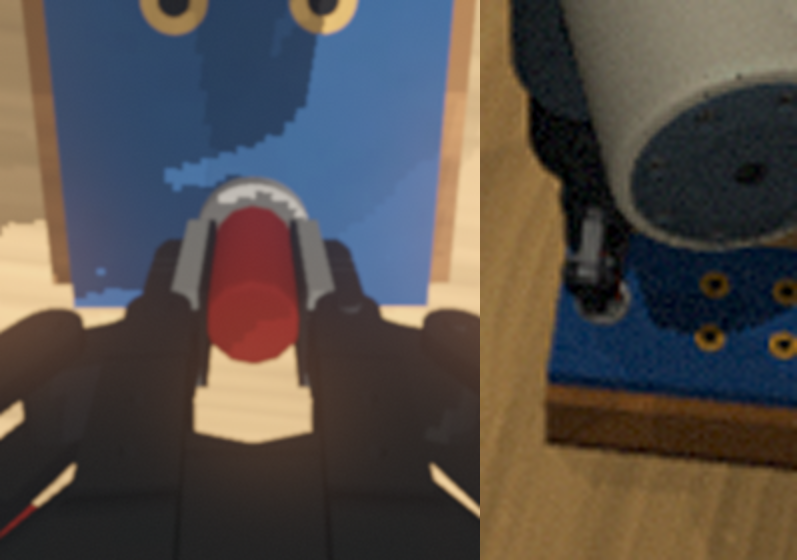

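The collar sits on the leaf, the leaf lies level on the base, and the fingers are clear above the collar. I'll relieve the side load and hand in.

Emit:
{"fn": "move_arm", "kwargs": {"increments": [[0, 0, 0, 0.001, 0, 0, 1], [0, 0, 0, 0.0012, 0, 0, 1], [0, 0, 0, 0.0012, 0, 0, 1]]}}

```text
time: 13.05
ee_pos: [0.5698, 0.1094, 0.091]
tool_rot: [180.0, 0.3, -172.2]
force: [-5.1, 1.3, 19.0]
gripper_width: 0.018
grasp_force: 80.7
```

```bash
python3 -c "
from station import telemetry as t,ticket
s=t.sense();print(s['ee_pos'],s['force'],s['gripper_width'])
if s['force'][2]>13 and s['ee_pos'][2]<.0915: print(ticket.sign_off())
"
```

```text
[0.56980912 0.10940055 0.09100648] [-5.08205789  1.27458292 19.01690152] 0.018042883396262335
the job is handed in; nothing more can be done
None
```

The job is handed in at about 13 s: the leaf is swung down and, by the pin's height and the hard stop, fully shut; the pin is seated through both holes, and the gripper is still holding it and pressing with about 19 N. No verdict came back.

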